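Tip the used stirring rods through the slot of the wash box

ROBOT

A 7-joint arm with a two-finger parallel gripper is mounted at the origin on the work surface. World frame = base frame: x ahead of the robot, y to its left, z up, the work surface at z = 0. Lengths are in m, angles in rad, forces in N, time in s.
With the tool pointing down it reaches from about 0.4 to 0.9 m from the base axis. Payload 5.6 kg.
Tool frame: the origin (TCP) lies midway between the tips of the shut fingers; the grasp point (between the pads) lies 19 mm behind it; z points along the fingers, y is the line along which they close (so a half turn about z gives the same grasp; the last joint's range is limited). The gripper opens to 92 mm and grips with 3 to 60 N. Pads are 20 mm wide; open, the fingers measure 128 mm over their backs; the gripper's body (75 mm by 189 mm) begins 69 mm behind the grasp point.
Start: joints at [-1.216, 0.468, -0.012, 1.603, 0.006, 1.071, -0.056], TCP at [0.252, 0.599, 0.215] pointing down, gripper open.
Joint ranges: [-2.53, 2.53], [-0.31, 2.02], [-1.57, 1.55], [0.28, 2.44], [-1.29, 4.43], [0.15, 1.84], [-2.92, 2.92]. Speed limits (rad/s): [2.57, 2.57, 3.14, 3.14, 3.14, 3.14, 3.14].

INTERFACE

Orientations are given as a 3x3 rotation matrix whose columns are the frame's x, y, z axes.
In Python, from station import env, effector, solver, viewer, workorder, search_frame, tip_of gives the robot as it stands. Calls block until the motion is done:
- env.reach(position, orientation): joint-space move of the TCP to a pose.
- env.movel(position, frame=None, rate=0.15): straight line of the TCP; frame=None keeps the orientation; rate is the mean speed in m/s.
- env.goto_joints(angles): joint-space move.
- effector.release() and effector.grasp(squeeze=None): open the fingers fully, or close them until they stop; squeeze is the grip in N (None keeps the last).
- env.pause(seconds).
- solver.inverse_kinematics(position, orientation): joint angles nearest the present ones, or None.
- env.sense(): the state.
- viewer.read_camera(name): name is "scene" or "top"; returns (picture, depth): 420x560x3 uint8, red, green, blue; 420x560 float32, m along the optical axis (not along the pixel's ray), 0 where there is no reading.
- viewer.camera_info(name): a dict with "intrinsics" (3x3 intrinsics, pixels), "eye" and "rotation" of the camera in the world. Camera axes: x right, y up, looking along -z (the intrinsics and any distortion apply to the point x, -y, -z); pixel columns grow to the right and rows downward; lengths in m; the calibration is good to about 2 mm. A picture is of the moment at which its call begins. camera_info takes no time and is no camera call.
A pose or a line that the arm cannot do raises env.PlanningError and nothing moves.
- workorder.finish_job(): hands the job in; it is judged then, once.
Trained networks look in the newest picture that a camera, given by its name, has taken for a name from the list of things; names that differ only in an ending like _2 or _b are one class to them, and where a whole thing is asked for, a point or a joint stands for the part that bears it (a point fixed in the world has none). Each returns a list of dicts, best first, with "score" (0 to 1); they miss things now and then, are a little off and sometimes report something else, mostly with a low value. They report only what shows in the picture. A call takes as long as a camera call. They do not tell look-alikes from the thing itself.
- search_frame(camera, name): "at" ([x, y, z] in m, in world coordinates, good to about 4 mm: the middle of the surface that is visible of it).
- tip_of(camera, name): "at" ([x, y, z] in m, in world coordinates, good to about 4 mm: a listed point, or the origin of a listed thing).
The state is a dict: "t": time; "joint_positions": joint angles; "joint_velocities": joint speeds; "tau": joint torques, N m; "ee_pos": TCP position; "tcp_rot": TCP orientation; "wrist_force": force on the tool from outside, world axes, zero at the start; "moment": the same for the moment, N m; "gripper_width": finger opening in m; "grasp_force": force on a finger pad.
Only numpy, scipy, OpenCV 4.12 (cv2) and the standard library are available. Lean on these libraries where they do the work, as an engineer would, in place of code of your own. Each camera call takes 0.05 s, during which the arm holds its last target. There are 200 camera calls.

TASK

Pick the rod tray up by its black grip, turn it so that the rods lie along the slot in the lid of the wash box, and tip all three rods through the slot into the box without letting the gripper touch them (they are dirty). Then set the empty tray down, not drop it, standing upright in the middle of the black rubber mat and let go; leave the other things on the bench where they are.

Things in the scene. Friction and masses are not known exactly. Their poses are not given: they have to be found in the camera images.
- tray: loose stainless rod tray, 138 mm long (y axis), about 0.25 kg, holding the three rods. Origin: middle of the underside; z up when it stands. It stands on the lower edge of its back wall (x 20 to 26 mm, 42 mm high, 138 mm long) and on two feet at x = -6 to -12 mm, y = +-55 mm. Nothing else reaches below the ramp, a 3 mm sheet
- tray_floor (a point): a point on the tray's floor (tray frame 0, 0, 13 mm). The floor is one ramp, lowest at a 4 mm stop strip along the back wall (x 16, z 7 mm) and rising at 20 degrees to the lip. Cheeks up to 17 mm above it close both ends, 130 mm apart. The rods lie side by side across the ramp, parallel to tray y, against the strip; their tops reach z = 27 mm
- tray_lip (a point): middle of the free straight pouring lip, the ramp's upper edge along tray y (tray frame -45, 0, 30 mm). Roll the tray about its y axis, lip down, by more than 20 degrees and the rods roll off over the lip one after another; 45 degrees empties it
- tray_grip (a point): where to grip the tray: in its black upright grip plate on top of the back wall, 12 mm thick (tray x), 64 mm wide (tray y), z from 38 to 94 mm; this point is at tray frame 23, 0, 72 mm
- washbox: Closed stainless wash box, fixed, 130 (x) x 210 (y) x 85 mm tall, 3 mm sheet, flat lid with one straight slot right through it; wire handles on the two short ends reach out to y = +-121 mm at 55 mm height. Origin: middle of the underside
- slot (a point): middle of the slot, at the lid's top face (85 mm above the table). The slot is 150 mm long along the box's y axis and 38 mm wide along its x axis
- mat: black rubber mat, fixed, 200 (x) x 220 (y) x 4 mm thick. Origin: middle of its underside, on the table
- rod1: white plastic-coated stirring rod with round ends, 10 mm thick, 120 mm long along its y axis, 20 g. Origin: its middle, on its axis
- rod2: white plastic-coated stirring rod with round ends, 10 mm thick, 120 mm long along its y axis, 20 g. Origin: its middle, on its axis
- rod3: white plastic-coated stirring rod with round ends, 10 mm thick, 120 mm long along its y axis, 20 g. Origin: its middle, on its axis
- beaker: bystander, loose: glass beaker, 70 mm across, 90 mm tall. Origin: middle of its underside
- oil_bottle: bystander, loose: amber bottle, 44 mm across, 85 mm tall. Origin: middle of its underside
- petri_stack: bystander, loose: white stack of dishes, 90 mm across, 30 mm tall. Origin: middle of its underside
- screwdriver: bystander, loose: screwdriver 160 mm long. Origin: middle of its underside (lies along its x axis)
- jar: bystander, loose: glass jar with a black cap, 60 mm across, 70 mm tall. Origin: middle of its underside
There are look-alikes about, which are no part of the job. What is shaped like the tray but orange or yellow is not meant. What is shaped like the rod3 but yellow is not meant.

How it is judged:
On the way, in this order (a step that is already met when the one before it is completed fails the run):
1. the tray is lifted with all three rods aboard (height (world z) of tray above 0.04 m and x of rod1 in the frame of tray between -0.045 and 0.023 m and y of rod1 in the frame of tray between -0.02 and 0.02 m and z of rod1 in the frame of tray between 0 and 0.05 m and x of rod2 in the frame of tray between -0.045 and 0.023 m and y of rod2 in the frame of tray between -0.02 and 0.02 m and z of rod2 in the frame of tray between 0 and 0.05 m and x of rod3 in the frame of tray between -0.045 and 0.023 m and y of rod3 in the frame of tray between -0.02 and 0.02 m and z of rod3 in the frame of tray between 0 and 0.05 m), for 0.2 s.
2. all three rods are inside the wash box (x of rod1 in the frame of washbox between -0.062 and 0.062 m and y of rod1 in the frame of washbox between -0.102 and 0.102 m and z of rod1 in the frame of washbox between 0 and 0.05 m and x of rod2 in the frame of washbox between -0.062 and 0.062 m and y of rod2 in the frame of washbox between -0.102 and 0.102 m and z of rod2 in the frame of washbox between 0 and 0.05 m and x of rod3 in the frame of washbox between -0.062 and 0.062 m and y of rod3 in the frame of washbox between -0.102 and 0.102 m and z of rod3 in the frame of washbox between 0 and 0.05 m), for 0.2 s.
At the end, for the whole second after the job is handed in: All three rods lie still inside the wash box (their middles within its walls and less than 50 mm above its underside); the tray stands at rest on the mat, its origin within 50 mm of the mat's middle (horizontally), under 10 mm above the table and within 0.08 rad of upright (all of step 2 and linear speed of each of rod1, rod2, rod3, tray below 0.02 m/s and horizontal distance between tray and mat below 0.05 m and angle between tray's own z axis and vertical below 0.08 rad and height (world z) of tray below 0.01 m and contact force between tray and mat above 0.5 N); the robot touches nothing.
It fails at once if the gripper or arm touches a rod (over 1 N) (contact force between any of rod1, rod2, rod3 and the fingers above 1 N or contact force between any of rod1, rod2, rod3 and the arm above 1 N).
It fails at once if the tray is dropped (falls faster than 0.5 m/s out of the fingers) (linear speed of tray above 0.5 m/s and contact force between tray and the fingers below 0.05 N).
It fails at once if a bystander is shifted by more than 30 mm (distance of any of beaker, oil_bottle, petri_stack, screwdriver, jar from where it was at the start of the episode above 0.03 m).
It also fails if it takes over 56 s, if anything falls off the work surface, if the arm or the gripper's body presses on something with over 40 N, if the wrist force passes 120 N, or if a joint passes its speed limit or range.

## Working session

There is one attempt and no reset: what is moved stays moved. The work goes in short steps, each a Python script; the robot and the scene stay as the last script left them, time stands still between calls to the robot, and variables do not carry over. Pictures are saved under pics/ and viewed, at most 10 in all, crops included, and the job is handed in when it is done.

```bash
mkdir -p pics; ls; cat > h.py <<'E'
import numpy as np, cv2
from station import env, effector, solver, viewer, workorder, search_frame, tip_of
def cloud(cam):
    im,d=viewer.read_camera(cam); c=viewer.camera_info(cam)
    K=np.array(c["intrinsics"]);R=np.array(c["rotation"]);e=np.array(c["eye"])
    v,u=np.mgrid[:d.shape[0],:d.shape[1]]
    p=np.stack([(u-K[0,2])/K[0,0]*d,-(v-K[1,2])/K[1,1]*d,-d],-1)@R.T+e
    p[d==0]=np.nan
    return im,p
def save(im,n): cv2.imwrite("pics/"+n,im[...,::-1])
E
python3 - <<'E'
from h import *
for c in("scene","top"):
    im,p=cloud(c); save(im,c+"0.png"); i=viewer.camera_info(c);print(i)
    np.savez("%s0.npz"%c,im=im,p=p)
    for n in("tray","tray_floor","tray_lip","tray_grip","washbox","slot","mat","rod1"):
        print(c,n,[(np.round(r["at"],3).tolist(),round(r["score"],2)) for r in tip_of(c,n)[:4]])
print(env.sense())
E
```

```text
pics
{'intrinsics': array([[379.77042863,   0.        , 283.32727478],
       [  0.        , 379.77042863, 216.75890158],
       [  0.        ,   0.        ,   1.        ]]), 'eye': array([0.8602002 , 0.46961726, 0.95873964]), 'rotation': array([[-0.78455461, -0.51899714,  0.33928754],
       [ 0.62004343, -0.66063173,  0.4232161 ],
       [ 0.00449617,  0.54240915,  0.84010244]])}
scene tray [([0.455, -0.003, -0.003], 0.95), ([0.239, -0.252, 0.0], 0.74), ([0.28, 0.322, 0.001], 0.69)]
scene tray_floor [([0.241, -0.256, 0.012], 0.92), ([0.454, -0.003, 0.016], 0.86), ([0.28, 0.32, 0.014], 0.59)]
scene tray_lip [([0.435, -0.044, 0.031], 0.83), ([0.288, 0.278, 0.028], 0.7), ([0.208, -0.227, 0.032], 0.69)]
scene tray_grip [([0.27, 0.35, 0.074], 0.94), ([0.462, 0.019, 0.07], 0.63), ([0.258, -0.268, 0.073], 0.63)]
scene washbox [([0.547, 0.276, -0.001], 0.91)]
scene slot [([0.549, 0.275, 0.084], 0.77), ([0.748, -0.041, -0.002], 0.75)]
scene mat [([0.504, -0.31, 0.003], 0.56)]
scene rod1 [([0.455, -0.014, 0.023], 0.62), ([0.317, -0.452, 0.006], 0.62)]
{'intrinsics': array([[425.71011346,   0
[... 1259 characters left out ...]
 ]), 'joint_velocities': array([-0.00052624,  0.00016592, -0.00037963,  0.00098498,  0.00038468,
        0.00162453, -0.00178012]), 'tau': array([-1.11342713e-03, -5.20395219e+01, -1.31394845e-02, -2.44051498e+01,
       -5.66332822e-02,  1.12283905e-02,  1.82414254e-05]), 'ee_pos': array([0.25188952, 0.5992348 , 0.21461301]), 'tcp_rot': array([[-9.21846260e-01,  3.87555760e-01,  7.37294124e-05],
       [ 3.87555764e-01,  9.21846259e-01,  6.30438955e-05],
       [-4.35341582e-05,  8.66910381e-05, -9.99999995e-01]]), 'wrist_force': array([-0.19488234, -0.39006802,  0.00453215]), 'moment': array([-0.05213095,  0.00408831,  0.03726632]), 'grasp_force': 0.0, 'gripper_width': 0.09182547739820131}
```

View pics/top0.png

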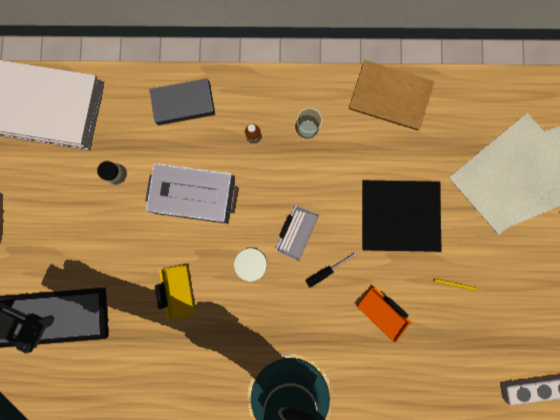

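View pics/scene0.png

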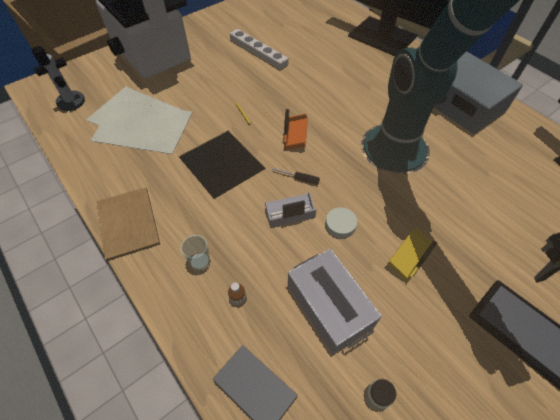

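```bash
python3 - <<'E'
import numpy as np,cv2
for c in("top","scene"):
    z=np.load(c+"0.npz");im=z["im"].astype(int);p=z["p"];r=np.linalg.norm
    X=p[...,:2]
    # grip plate
    m=(r(X-[.463,.017],axis=-1)<.06)&(p[...,2]>.055)&(p[...,2]<.12)
    q=p[m];print(c,"grip",m.sum(),q.mean(0),q[:,2].max(),im[m].mean(0)); print(cv2.minAreaRect(q[q[:,2]>.085][:,:2].astype(np.float32)*1000))
    m=(r(X-[.548,.277],axis=-1)<.16)&(p[...,2]>.075)&(p[...,2]<.1)
    q=p[m];print("lid",m.sum(),q[:,2].mean(),cv2.minAreaRect(q[:,:2].astype(np.float32)*1000))
    # slot: interior points through hole within lid
    k=(im.max(-1)<70)&(r(X-[.505,-.306],axis=-1)<.17)&(p[...,2]<.02)
    print("mat",k.sum(),cv2.minAreaRect(X[k].astype(np.float32)*1000))
    m=(r(X-[.455,0],axis=-1)<.09)&(p[...,2]<.05)&(p[...,2]>.01)&(im.min(-1)>150)
    q=p[m];print("white",m.sum(),q.mean(0),cv2.minAreaRect(q[:,:2].astype(np.float32)*1000))
E
```

```text
top grip 117 [0.46360217 0.01696957 0.09295276] 0.09929357552639728 [34.32478632 29.96581197 27.75213675]
((463.6641845703125, 17.425649642944336), (12.09136962890625, 62.94074630737305), 66.79132843017578)
lid 3081 0.0853943565007257 ((551.658447265625, 277.05609130859375), (211.0391387939453, 130.27703857421875), 83.06285858154297)
mat 5366 ((503.3223876953125, -307.5736999511719), (217.50738525390625, 196.95973205566406), 89.77722930908203)
white 372 [0.45431292 0.00105502 0.02366805] ((455.33392333984375, 3.4759483337402344), (34.272335052490234, 131.63441467285156), 66.36837005615234)
scene grip 241 [0.46389324 0.02056336 0.08059861] 0.09903630492762616 [59.5186722  52.48547718 45.84232365]
((462.193115234375, 17.805967330932617), (13.799495697021484, 62.2685432434082), 67.6950454711914)
lid 3654 0.08574201435728684 ((548.926025390625, 276.5764465332031), (211.08340454101562, 131.86093139648438), 83.04222869873047)
mat 2924 ((503.36981201171875, -304.8000183105469), (218.50132751464844, 194.6694793701172), 89.69080352783203)
white 47 [ 0.47184329 -0.01167998  0.02645029] ((455.696044921875, 0.15205001831054688), (31.052980422973633, 113.97196197509766), 68.41595458984375)
```

The top view shows the silver tray with its white rods at pixel (297,232), its black grip at (287,222) on the left. The wash box is at (192,193) with its slot running lengthwise, and the mat is at (401,215). The scene view agrees: tray at (290,208), box at (333,298). The yellow and orange trays are the decoys. Next I'll check the IK and then grasp.

```bash
cat >> h.py <<'E'
from scipy.spatial.transform import Rotation as Ro
GRIP=np.array([.4635,.0176]); YAW=67.2; SLOT=np.array([.550,.277,.085]); BOX=-7.0; MAT=np.array([.5035,-.306])
TC=np.array([.023,0,.053])           # TCP in tray frame
def Rt(yaw,tilt=0): return (Ro.from_euler('z',yaw,degrees=True)*Ro.from_euler('y',-tilt,degrees=True)).as_matrix()
def tool(R,s): return R@np.array([[0,s,0],[s,0,0],[0,0,-1.]])
def tcp(point,world,yaw,tilt,s):     # tool pose putting a tray point at a world point
    R=Rt(yaw,tilt); return np.array(world)+R@(TC-np.array(point)), tool(R,s)
LIP=[-.045,0,.030]; GP=[.023,0,.072]
def pour(tilt,s,back=.010):
    R=Rt(BOX,tilt); h=lambda x,z: z*np.cos(np.radians(tilt))+x*np.sin(np.radians(tilt))
    dz=max(.010,h(-.045,.03)-h(-.012,0)+.006)
    if tilt<1: dz=.05
    return tcp(LIP,SLOT+back*Rt(BOX)[:,0]+[0,0,dz],BOX,tilt,s)
E
python3 - <<'E'
from h import *
R=tool(Rt(YAW),1); print("tool at lip-tilt z axis",tool(Rt(BOX,45),1)[:,2], (Rt(BOX,45)@LIP)[2])
for s in(1,-1):
    print("s",s)
    L=[("above",tcp(GP,[*GRIP,.25],YAW,0,s)),("grasp",tcp(GP,[*GRIP,.072],YAW,0,s))]
    L+=[("pour%d"%t,pour(t,s)) for t in(0,20,35,50)]
    L+=[("mat%d"%y,tcp([0,0,0],[*MAT,.004],y,0,s)) for y in(-7,-60,-90,-120)]
    for n,(p,R) in L:
        q=solver.inverse_kinematics(p,R); print(n,p.round(3),None if q is None else np.round(q,2))
E
```

```text
tool at lip-tilt z axis [ 0.70183611 -0.08617464 -0.70710678] -0.010606601717798213
s 1
above [0.464 0.018 0.231] [-0.52  0.12  0.45  2.05 -0.06  0.98  1.13]
grasp [0.464 0.018 0.053] [-0.32  0.42  0.25  2.18 -0.19  0.57  1.24]
pour0 [0.627 0.267 0.158] [-0.71  0.59  0.37  1.58 -0.24  1.01 -0.39]
pour20 [0.616 0.269 0.153] [-0.94  0.47  0.47  1.88  0.01  0.56 -0.66]
pour35 [0.602 0.271 0.154] [-1.06  0.42  0.46  2.07  0.78  0.34 -1.5 ]
pour50 [0.586 0.273 0.162] [-1.51  0.56  0.87  2.23  1.69  0.27 -2.59]
mat-7 [ 0.526 -0.309  0.057] [-0.18  0.8   0.94  1.85 -0.81  0.93  1.03]
mat-60 [ 0.515 -0.326  0.057] [-0.21  0.88  1.06  1.86 -0.92  1.    0.22]
mat-90 [ 0.503 -0.329  0.057] [-0.22  0.89  1.1   1.88 -0.96  1.02 -0.26]
mat-120 [ 0.492 -0.326  0.057] [-0.11  0.74  0.88  1.9  -0.75  0.87 -0.93]
s -1
above [0.464 0.018 0.231] [-1.27  0.33  1.4   2.08 -0.37  1.04 -1.65]
grasp [0.464 0.018 0.053] [-0.97  0.7   1.11  2.21 -0.92  0.82 -1.2 ]
pour0 [0.627 0.267 0.158] [-0.28  0.59 -0.24  1.55  0.16  1.02  2.45]
pour20 [0.616 0.269 0.153] [-0.46  0.45 -0.14  1.85  0.49  0.63  2.07]
pour35 [0.602 0.271 0.154] [-0.73  0.4   0.06  2.05  1.05  0.47  1.44]
pour50 [0.586 0.273 0.162] [-0.96  0.42  0.18  2.2   1.68  0.6   0.69]
mat-7 [ 0.526 -0.309  0.057] [-0.35  1.11  1.33  1.86 -1.17  1.23 -1.87]
mat-60 [ 0.515 -0.326  0.057] [ 0.2   0.62  0.41  1.83 -0.35  0.76  2.9 ]
mat-90 [ 0.503 -0.329  0.057] [ 0.11  0.64  0.56  1.86 -0.47  0.77  2.49]
mat-120 [ 0.492 -0.326  0.057] [ 0.15  0.61  0.51  1.89 -0.42  0.75  1.94]
```

```bash
python3 - <<'E'
import h
from h import *
p,R=tcp(GP,[*GRIP,.25],YAW,0,1); 
env.reach(p,R); s=env.sense(); print(s["t"],s["ee_pos"],s["joint_positions"].round(2))
for B in(-7,173):
  h.BOX=B
  for s in(1,-1):
    for t in(0,20,30,40,45,50):
        q=solver.inverse_kinematics(*pour(t,s)); print(B,s,t,None if q is None else np.round(q,2))
im,pc=cloud("top"); save(im,"top1.png")
X=pc[...,:2]; 
m=(np.linalg.norm(X-[.455,0],axis=-1)<.12)&(pc[...,2]<.05)&(pc[...,2]>.01)&(im.min(-1)>150); print(m.sum())
E
```

```text
3.1167 [0.46367748 0.01849733 0.23095656] [-0.52  0.12  0.45  2.05 -0.07  0.98  1.13]
-7 1 0 [-0.8   0.61  0.51  1.59 -0.34  1.03 -0.31]
-7 1 20 [-1.02  0.49  0.59  1.88 -0.11  0.56 -0.57]
-7 1 30 [-1.23  0.49  0.74  2.02  0.07  0.35 -0.79]
-7 1 40 [-1.45  0.55  0.92  2.14  0.47  0.16 -1.29]
-7 1 45 [ 0.21  0.94 -1.33  2.09  1.85  1.39 -2.07]
-7 1 50 [ 0.18  0.97 -1.33  2.14  1.96  1.49 -2.15]
-7 -1 0 [-0.52  0.57  0.09  1.57 -0.06  1.    2.61]
-7 -1 20 [-0.66  0.44  0.12  1.86  0.31  0.59  2.22]
-7 -1 30 [-0.81  0.41  0.2   1.99  0.67  0.45  1.81]
-7 -1 40 [-1.    0.41  0.33  2.12  1.22  0.4   1.2 ]
-7 -1 45 [-1.05  0.41  0.34  2.17  1.48  0.45  0.9 ]
-7 -1 50 [-1.08  0.43  0.32  2.21  1.67  0.54  0.67]
173 1 0 [-0.67  0.37  0.07  1.9  -0.04  0.87  2.45]
173 1 20 [-0.55  0.56  0.1   1.66 -0.26  1.23  2.68]
173 1 30 [-0.49  0.67  0.1   1.53 -0.32  1.42  2.74]
173 1 40 [-0.45  0.78  0.09  1.39 -0.37  1.62  2.77]
173 1 45 [-0.43  0.84  0.09  1.32 -0.39  1.71  2.77]
173 1 50 [-0.4   0.9   0.07  1.25 -0.41  1.81  2.77]
173 -1 0 [-0.94  0.38  0.41  1.92 -0.2   0.88 -0.55]
173 -1 20 [-0.79  0.59  0.44  1.68 -0.42  1.27 -0.31]
173 -1 30 [-0.73  0.7   0.46  1.55 -0.49  1.48 -0.24]
173 -1 40 [-0.68  0.82  0.47  1.41 -0.56  1.69 -0.2 ]
173 -1 45 [-0.65  0.88  0.48  1.34 -0.59  1.79 -0.19]
173 -1 50 [-0.48  0.9   0.21  1.26 -0.48  1.83 -0.31]
11
```

```bash
sed -i 's/BOX=-7.0/BOX=173.0/' h.py; python3 - <<'E'
from h import *
p,R=tcp(GP,[*GRIP,.20],YAW,0,-1); q=solver.inverse_kinematics(p,R); print(np.round(q,2))
env.reach(p,R)
p,R=tcp(GP,[*GRIP,.072],YAW,0,-1); env.movel(p,R,rate=.1)
s=env.sense(); print(s["t"],s["ee_pos"]-p,s["joint_positions"].round(2),s["wrist_force"])
effector.grasp(40); s=env.sense(); print(s["t"],s["gripper_width"],s["grasp_force"],s["wrist_force"],s["ee_pos"]-p)
env.movel(p+[0,0,.09],rate=.06); env.pause(.2)
s=env.sense(); print(s["t"],s["gripper_width"],s["wrist_force"],s["ee_pos"]-p,s["joint_positions"].round(2))
im,_=cloud("scene"); save(im,"s1.png")
im=im[120:270,200:420]; save(cv2.resize(im,None,fx=3,fy=3),"s1c.png")
for tilt in (0,20,45,47): 
    print(tilt,np.round(solver.inverse_kinematics(*pour(tilt,-1)),2))
for y in(115,100,67): print(y,np.round(solver.inverse_kinematics(*tcp([0,0,0],[*MAT,.004],y,0,-1)),2))
E
```

```text
[-0.94  0.27  0.97  2.12 -0.28  0.89 -1.77]
7.0667 [0.00044018 0.00010131 0.0004468 ] [-0.72  0.51  0.74  2.2  -0.58  0.64 -1.52] [0.03915271 0.38512754 0.33561615]
8.25 0.011788974490780152 39.994447231292725 [ 0.27971565  0.09889124 -0.21234574] [-1.01664204e-05 -2.15338356e-05 -1.54408677e-06]
10.1 0.01170960903266918 [-0.04991746 -0.36754651 -2.71070252] [-0.00011896 -0.00010448  0.08982754] [-0.88  0.34  0.92  2.15 -0.38  0.81 -1.69]
0 [-0.96  0.39  0.44  1.92 -0.21  0.88 -0.54]
20 [-0.7   0.57  0.32  1.67 -0.36  1.25 -0.36]
45 [-0.52  0.85  0.25  1.33 -0.47  1.74 -0.3 ]
47 [-0.5   0.87  0.24  1.3  -0.48  1.78 -0.3 ]
115 [ 0.03  0.6   0.58  1.94 -0.48  0.74 -0.25]
100 [-0.02  0.62  0.63  1.93 -0.52  0.76 -0.48]
67 [-0.11  0.68  0.76  1.91 -0.65  0.81 -0.97]
```

View pics/s1c.png

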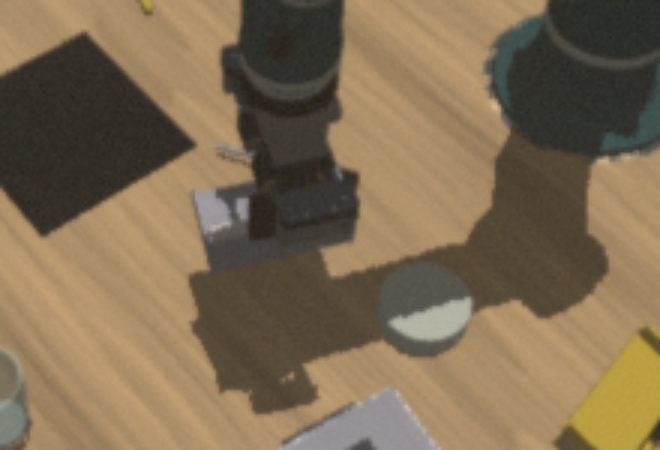

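The tray is lifted and level at crop pixel (275,215), with white rod ends showing at (245,208). I'll carry it over the box and check the alignment.

```bash
python3 - <<'E'
from h import *
p,R=pour(0,-1); print(p)
env.movel(p+[0,0,.02],R,rate=.1); env.pause(.3)
s=env.sense(); print(s["t"],s["ee_pos"]-p,s["joint_positions"].round(2),s["wrist_force"])
for c in("top","scene"):
    im,pc=cloud(c); np.savez(c+"1.npz",im=im,p=pc)
    im=im[140:240,120:270] if c=="top" else im[220:380,250:420]; save(cv2.resize(im,None,fx=4,fy=3.5 if c=="scene" else 4),c+"2c.png")
    for n in("tray_lip","slot","rod1"): print(c,n,[(np.round(r["at"],3).tolist(),round(r["score"],2)) for r in tip_of(c,n)[:4]])
print("expected lip",SLOT+.01*Rt(BOX)[:,0]+[0,0,.07])
E
```

```text
[0.4725814  0.28650581 0.158     ]
13.3167 [-7.40351081e-06 -6.39240787e-05  1.99950712e-02] [-0.95  0.36  0.43  1.9  -0.18  0.92 -0.56] [-0.12254599  0.29659112 -2.7396478 ]
top tray_lip [([0.287, 0.276, 0.027], 0.96), ([0.538, 0.275, 0.156], 0.76), ([0.204, -0.224, 0.032], 0.55), ([0.548, 0.281, 0.086], 0.55)]
top slot [([0.548, 0.278, 0.084], 0.98)]
top rod1 [([0.317, -0.452, 0.007], 0.71), ([0.506, 0.282, 0.147], 0.48), ([0.486, 0.286, 0.142], 0.42), ([0.485, 0.285, 0.14], 0.41)]
scene tray_lip [([0.544, 0.278, 0.155], 0.82), ([0.207, -0.224, 0.03], 0.81), ([0.746, -0.041, -0.001], 0.71), ([0.289, 0.276, 0.03], 0.58)]
scene slot [([0.55, 0.277, 0.084], 0.71)]
scene rod1 [([0.482, 0.286, 0.142], 0.67), ([0.502, 0.283, 0.148], 0.63), ([0.495, 0.28, 0.123], 0.52), ([0.318, -0.451, 0.007], 0.47)]
expected lip [0.54007454 0.27821869 0.155     ]
```

View pics/top2c.png

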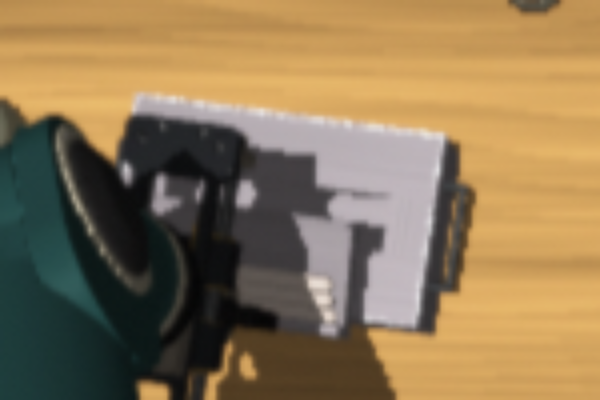

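View pics/scene2c.png

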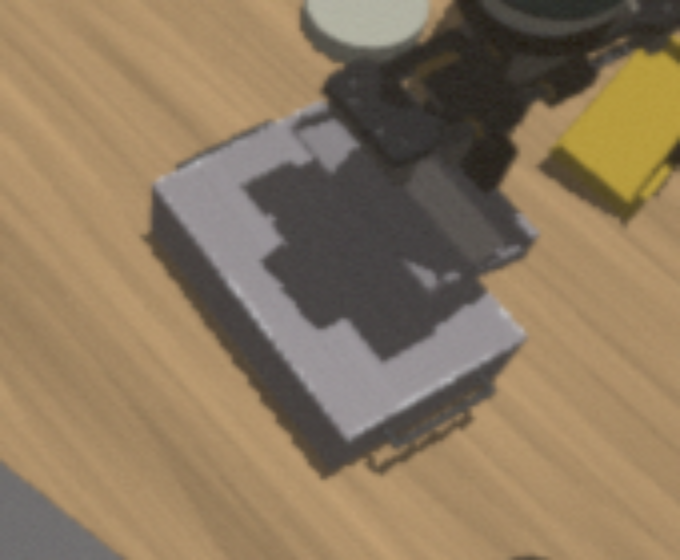

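The tray's lip lies parallel to the slot and about 10 mm short of its centreline: lip edge at top crop pixel (350,280), slot shaded around (350,210). Now the slow tilt.

```bash
python3 - <<'E'
from h import *
p,R=pour(17,-1); env.movel(p,R,rate=.03)
a=17
while a<46:
    a+=3; p1,R=pour(a,-1); d=np.linalg.norm(p1-p); env.movel(p1,R,rate=max(d/.5,.002)); p=p1
    s=env.sense(); print(a,round(s["t"],2),(s["ee_pos"]-p).round(4),s["wrist_force"].round(2))
env.pause(.8); s=env.sense(); print(s["wrist_force"],s["joint_positions"].round(2))
im,_=cloud("top"); save(im,"top3.png"); a=cv2.resize(im[140:240,120:270],None,fx=2.6,fy=3)
im,_=cloud("scene"); save(im,"scene3.png"); b=cv2.resize(im[220:360,250:420],None,fx=2.3,fy=300/140)
save(np.hstack([a,b]),"c3.png"); print(np.hstack([a,b]).shape)
E
```

```text
20 15.44 [ 0.     -0.0001 -0.0002] [ 1.24 -0.28 -2.63]
23 16.09 [ 0.     -0.0001 -0.0002] [-0.63  0.51 -2.4 ]
26 16.74 [ 0.     -0.0001 -0.0002] [-0.23  0.18 -3.16]
29 17.39 [ 0.0001 -0.0001 -0.0001] [ 0.15  0.05 -2.54]
32 18.04 [ 0.     -0.0001 -0.0002] [-0.21  0.73 -2.27]
35 18.69 [ 0.     -0.0001 -0.0002] [ 0.35  0.21 -3.18]
38 19.34 [ 0.     -0.0001 -0.0002] [ 0.19  0.68 -2.58]
41 19.99 [ 0.     -0.0001 -0.0002] [-0.39  0.43 -2.26]
44 20.64 [ 0.     -0.0001 -0.0002] [ 0.7   0.02 -3.13]
47 21.29 [ 0.0001 -0.0001 -0.0002] [ 0.15  0.28 -1.75]
[-0.1031227  -0.40183278 -2.99525717] [-0.53  0.87  0.28  1.3  -0.5   1.79 -0.28]
(300, 781, 3)
```

View pics/c3.png

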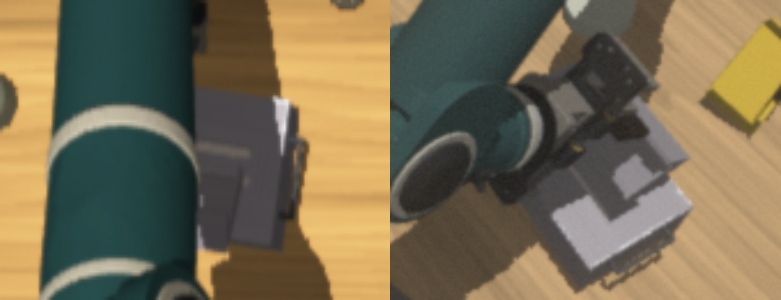

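No rods show on the lid or on the visible part of the tray, at roughly (225,200) in the left half of the crop. I'll back off, level out and check.

```bash
python3 - <<'E'
from h import *
p=env.sense()["ee_pos"]; env.movel(p+[0,0,.05],rate=.08)
p,R=pour(0,-1); env.movel(p+[-.09,0,.05],R,rate=.06); env.pause(.4)
s=env.sense(); print(s["t"],s["wrist_force"],s["joint_positions"].round(2))
for c in("top","scene"):
    im,pc=cloud(c); save(im,c+"4.png")
    for n in("rod1",): print(c,n,[(np.round(r["at"],3).tolist(),round(r["score"],2)) for r in search_frame(c,n)[:6]])
    if c=="top":a=cv2.resize(im[140:260,120:270],(390,312))
    else: b=cv2.resize(im[200:370,230:440],(390,312))
save(np.hstack([a,b]),"c4.png")
E
```

```text
25.6583 [-0.0464114   0.32241586 -2.31139209] [-0.89  0.18  0.2   2.03 -0.04  0.94 -0.79]
top rod1 [([0.317, -0.453, 0.012], 0.57), ([0.573, 0.271, 0.011], 0.55)]
scene rod1 [([0.545, 0.277, 0.012], 0.48), ([0.319, -0.449, 0.009], 0.48)]
```

View pics/c4.png

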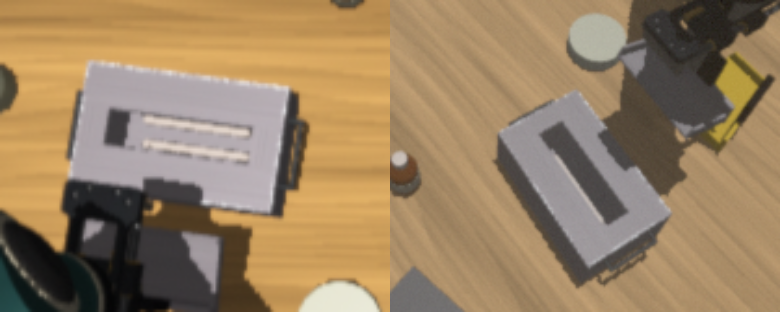

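All three rods left the tray: it is empty, two rods show through the slot at crop pixels (195,125) and (195,150), and the third must be under the lid. Next is setting it down on the mat.

```bash
python3 - <<'E'
from h import *
p,R=tcp([0,0,0],[*MAT,.004],115,0,-1)
env.movel([p[0],p[1],.18],R,rate=.16)
s=env.sense(); print(s["t"],s["ee_pos"]-p,s["joint_positions"].round(2))
env.movel(p+[0,0,.012],R,rate=.1); env.pause(.3); f0=env.sense()["wrist_force"][2]
z=.012
while z>-.004:
    z-=.001; env.movel(p+[0,0,z],R,rate=.01); f=env.sense()["wrist_force"][2]; print(round(z,3),round(f-f0,2))
    if f-f0>1.8: break
im,pc=cloud("scene"); print(env.sense()["t"])
effector.release(); env.pause(.3); print(env.sense()["t"],env.sense()["gripper_width"])
env.movel(p+[0,0,.13],R,rate=.1); env.pause(.3)
for c in("top","scene"):
    im,_=cloud(c); save(im,c+"5.png")
    for n in("tray","tray_grip"): print(c,n,[(np.round(r["at"],3).tolist(),round(r["score"],2)) for r in tip_of(c,n)[:4]])
s=env.sense(); print(s["t"],s["ee_pos"],s["wrist_force"])
E
```

```text
29.65 [4.91222485e-05 3.17132502e-04 1.23034809e-01] [-0.06  0.42  0.68  1.87 -0.32  0.96 -0.38]
0.011 0.02
0.01 0.2
0.009 0.02
0.008 0.95
0.007 0.52
0.006 0.68
0.005 0.14
0.004 0.91
0.003 0.92
0.002 0.55
0.001 0.36
-0.0 1.23
-0.001 10.65
34.5083
36.0417 0.09218050906871231
top tray [([0.279, 0.318, -0.003], 0.79), ([0.499, -0.308, 0.005], 0.66), ([0.52, -0.348, 0.038], 0.34)]
top tray_grip [([0.281, 0.344, 0.071], 0.93), ([0.493, -0.286, 0.074], 0.62)]
scene tray [([0.239, -0.251, 0.001], 0.65), ([0.504, -0.305, -0.001], 0.63), ([0.283, 0.323, -0.003], 0.6), ([0.495, -0.286, 0.078], 0.36)]
scene tray_grip [([0.256, -0.266, 0.069], 0.71), ([0.495, -0.288, 0.076], 0.59), ([0.276, 0.344, 0.076], 0.57)]
38.1 [ 0.49375674 -0.28516177  0.18699973] [-0.09114641 -0.20156341 -1.03010309]
```

View pics/scene5.png

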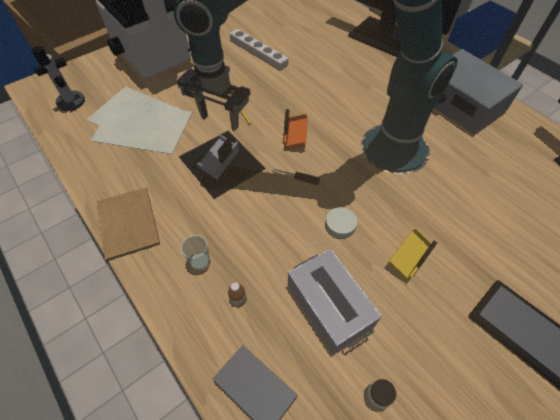

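The tray stands upright and free in the middle of the mat at pixel (220,160), the gripper is clear above it, and the bystanders look unmoved.

```bash
python3 -c "
from h import *
print(workorder.finish_job())"
```

```text
the job is handed in; nothing more can be done
None
```

I tipped all three rods through the slot, set the empty tray upright in the middle of the mat, and handed the job in at about 38 s; two rods were seen in the box, the third is inferred, and no verdict was returned.

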